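# Change the device in the probe station behind its two needle positioners

### The arm

A 6-joint arm with a two-finger parallel gripper is mounted at the origin on a cart in front of the work surface, level with it; the furniture and walls round the work are solid. World frame = base frame: x ahead of the robot, y to its left, z up, the work surface at z = 0. Lengths are in mm, angles in rad, forces in N, time in s.
With the tool pointing down it reaches from about 400 to 925 mm from the base axis. Payload 12.5 kg.
Tool frame: the origin (TCP) lies midway between the tips of the shut fingers; the grasp point (between the pads) lies 19 mm behind it (env.pinch_z is the z of the grasp point in the tool frame, in mm); z points along the fingers, y is the line along which they close (so a half turn about z gives the same grasp; the last joint's range is limited). The gripper opens to 95 mm and grips with 3 to 60 N. Pads are 20 mm wide; open, the fingers measure 119 mm over their backs; the gripper's body (75 mm by 180 mm) begins 59 mm behind the grasp point.
Start: joints at [1.016, 0.491, 1.559, -0, 1.092, -0.106], TCP at [271.165, 563.131, 214.661] pointing down, gripper open.
Joint ranges: [-3.1, 3.1], [-0.84, 2.19], [0.05, 2.79], [-1.13, 4.28], [0.06, 2.93], [-2.69, 2.69]. Speed limits (rad/s): [2.22, 2.22, 2.79, 3.14, 3.14, 3.14].

### API

Orientations are given as [roll, pitch, yaw] about the fixed x, y, z axes, in that order (R = Rz(yaw) Ry(pitch) Rx(roll)).
In Python, from cell import env, eyes gives the robot as it stands.
- The arm moves only by the shell command python3 -m inch 'ROWS'. ROWS is JSON, a list of rows, each a list of 3 entries, a list of its own where there are three numbers: the shift along the tool's x, y, z in units of 60 mm (1.0 is 60 mm), then the turn about the tool's z in units of 5 degrees (1.0 is 5 degrees), then the closure, from -1 (fully open) to 1 (shut). In form: [[[tx, ty, tz], turn, claw], ...]. A call has exactly 10 rows; each row shifts and turns the commanded pose from where the row before left it, along the tool's axes as they then stand; what a row does not reach is not made up. A row lasts 1/8 s, in which the tool goes at most 62.5 mm and 10.7 degrees, less where a joint would pass 70% of its speed; a pose out of reach is approached as far as the arm can. A call is refused whole if a number of a shift passes 1 or a number of a turn 1, either way. A call with a gripper value outside its range is refused whole. The fingers move at their own pace and stop on an object; the grip force is fixed at half the most. Time passes only in rows, so rows that do not move let the fingers close, or fill a call up. It gives the time, the measured TCP pose, the force, the opening and the grip force at its end, in the units of the state.
- env.state(): the state, without advancing time (a new reading comes with each control period).
- eyes.read_camera(name): name is "scene" or "top" or "wrist"; returns a dict with "pixels" (480x640x3 uint8, red, green, blue), "fx", "fy", "cx", "cy" (pixels), "extrinsics" (4x4, takes a point from world to camera coordinates). Camera axes: x right, y down, z forward; pixel columns grow to the right and rows downward; lengths in mm; the calibration is good to about 2 mm. The wrist camera is an equidistant fisheye: a pixel r from the principal point sees the ray r / f radians off the axis. A picture is of the moment at which its call begins. There is no depth.
- env.job_done(): hands the job in; it is judged then, once.
Trained networks look in a picture, given as the dict that the camera call returned (one of the last four; its "shot" number tells which), for a name from the list of things; names that differ only in an ending like _2 or _b are one class to them, and where a whole thing is asked for, a point or a joint stands for the part that bears it (a point fixed in the world has none). Each returns a list of dicts, best first, with "score" (0 to 1); they miss things now and then, are a little off and sometimes report something else, mostly with a low value. They report only what shows in the picture. A call takes as long as a camera call.
- eyes.boxes_of(name, picture): "centre" ([row, column] in pixels, amid what is visible of it).
- eyes.cut_out(name, picture): "mask" (480x640 bool, what is visible of it) and "centre" ([row, column] in pixels, amid what is visible of it).
- eyes.spot_point(name, picture): "centre" ([row, column] in pixels: a listed point, or the origin of a listed thing).
The state is a dict: "t": time; "joints": joint angles; "qvel": joint speeds; "tau": joint torques, N m; "eef_pos": TCP position; "tcp_rot": TCP orientation; "ft_force": force on the tool from outside, world axes, zero at the start; "moment": the same for the moment, N m; "opening": opening from 0.0 (shut) to 1.0 (fully open); "grip_force": force on a finger pad.
Only numpy, scipy, OpenCV 4.12 (cv2) and the standard library are available. Lean on these libraries where they do the work, as an engineer would, in place of code of your own. Each camera call takes 0.05 s, during which the arm holds its last target. There are 200 camera calls.

### The job

Change the device in the little probe station. Both needle positioners reach over the chuck, so first stand them upright on the steel parking block and leave them there while you move the tested device (round die) from the chuck into the empty chip box and seat the fresh device (bar-shaped die) from the other box flat in the chuck's recess; then put each positioner back on its own side as it stood, needle over the device. Do not press a positioner against a device, tip one over, or push away the loupe and the key stand.

Things in the scene. Friction and masses are not known exactly. Their poses are not given: they have to be found in the camera images.
- positioner_left: Needle positioner, 71 x 184 x 87 mm, 0.34 kg; starts on the station's left (+y) tile. Origin level with the needle tip, which is at (11, -92, 0) mm: needle along -y, z up. Foot x -12 to 35, y 18 to 68, its underside 12 mm ABOVE the origin. Grip (60 N) across x at z 52: black column behind the arm: x -9 to 32, y -5 to 16, z 20 to 72. Mass centre y 33. Screws reach z 87, y 92, x -35.
- positioner_right: Needle positioner, mirror image (in x) of the left one; starts on the right (-y) tile. Origin level with the needle tip, which is at (-11, -92, 0) mm: needle along -y, z up. Foot x -35 to 12, y 18 to 68, its underside 12 mm ABOVE the origin. Grip (60 N) across x at z 52: black column behind the arm: x -32 to 9, y -5 to 16, z 20 to 72. Mass centre y 33. Screws reach z 87, y 92, x 35.
- device_tested: Square aluminium device mount 44 x 44 x 20 mm, 0.09 kg (may vary), straight sides, with a round dark die on a white ceramic square; starts in the recess of the chuck, under the needles. Origin: centre of its underside; z up. Grip it across two facing sides, on its upper 8 mm.
- device_fresh: Square aluminium device mount 44 x 44 x 20 mm, 0.09 kg (may vary), straight sides, with a narrow bar-shaped dark die on a white ceramic square; starts in one of the two open chip boxes. Origin: centre of its underside; z up. Grip it across two facing sides, on its upper 8 mm.
- probe_station: Fixed base 88 x 352 x 6 mm, chuck in the middle, a steel tile at each end. Origin: centre of the underside, below the chuck's centre; y runs along the base to the left tile. Chuck: square recess, floor 12 mm up, 54 mm wide, sloping rim 3 mm high. A device in it is 32 mm high, needle tips 2 mm above. Tiles 74 x 68 mm, centres at y +139 and -139, tops 46 mm up (a positioner's origin then 34).
- parking_block: Fixed plain steel block at the front left to park both positioners on, 70 (x) x 200 (y) x 20 mm. Origin: centre of its underside. A positioner standing on it has its origin 8 mm up. Room for two feet 110 mm apart (y +55 and -55), the needles hanging over its long edge, along its x axis.
- box_fresh: Fixed open chip box, 62 x 62 mm, that holds the fresh device at the start. Origin: centre of its underside. Inside 58 x 58 mm, foam floor 6 mm up, walls 11 mm high: a device stands 15 mm proud of them. Its lid stands open at its back (+x), up to 72 mm high and 33 to 50 mm behind the centre, so grip across the box's y axis.
- box_empty: The same kind of fixed open chip box, empty at the start: the place for the tested device. Origin: centre of its underside; inside 58 x 58 mm, foam floor 6 mm up, walls 11 mm high, lid standing open at its back (+x). The two boxes may change places.
- loupe: Bystander: black stand loupe, upright, 35 mm in diameter and 42 mm high, behind the station. Origin: centre of its underside. Not to be disturbed.
- key_stand: Bystander: red stand with hex keys, 38 x 60 x 78 mm, at the left behind the station. Origin: centre of its underside. Not to be disturbed.

How it is judged (in metres and radians):
On the way, in this order (a step that is already met when the one before it is completed fails the run):
1. both positioners stand upright on the parking block (contact force between each of positioner_left, positioner_right and parking_block above 1.5 N and angle between each of positioner_left, positioner_right's own z axis and vertical below 0.06 rad), for 0.2 s.
2. the tested device lies flat in the empty box, both positioners still parked (all of step 1 and horizontal distance between device_tested and box_empty below 0.012 m and height (world z) of device_tested below 0.009 m and angle between device_tested's own z axis and vertical below 0.06 rad), for 0.2 s.
3. the fresh device lies flat in the chuck's recess, both positioners still parked (all of step 1 and horizontal distance between device_fresh and probe_station below 0.01 m and z of device_fresh in the frame of probe_station between 0.009 and 0.014 m and angle between device_fresh's own z axis and vertical below 0.05 rad), for 0.2 s.
At the end, for the whole second after the job is handed in: Tested device flat in the once empty box (centres within 12 mm), fresh one flat in the chuck (within 10 mm), each positioner upright on its own tile within 14 mm of its start and aimed so that the chuck's centre is within 15 mm of its nominal place; all at rest (horizontal distance between device_tested and box_empty below 0.012 m and height (world z) of device_tested below 0.009 m and angle between device_tested's own z axis and vertical below 0.06 rad and horizontal distance between device_fresh and probe_station below 0.01 m and z of device_fresh in the frame of probe_station between 0.009 and 0.014 m and angle between each of device_fresh, positioner_left, positioner_right's own z axis and vertical below 0.05 rad and distance of each of positioner_left, positioner_right from where it was at the start of the episode below 0.014 m and contact force between each of positioner_left, positioner_right and probe_station above 1.5 N and x of probe_station in the frame of positioner_left between -0.0035 and 0.0265 m and y of probe_station in the frame of positioner_left between -0.112 and -0.082 m and x of probe_station in the frame of positioner_right between -0.0265 and 0.0035 m and y of probe_station in the frame of positioner_right between -0.112 and -0.082 m and linear speed of each of positioner_left, positioner_right, device_tested, device_fresh below 0.02 m/s); the robot touches nothing.
It fails at once if a positioner is tipped over (angle between any of positioner_left, positioner_right's own z axis and vertical above 0.6 rad).
It fails at once if a positioner presses on a device (contact force between any of positioner_left, positioner_right and device_tested above 1.5 N or contact force between any of positioner_left, positioner_right and device_fresh above 1.5 N).
It fails at once if the loupe or the key stand is pushed away or knocked over (distance of any of loupe, key_stand from where it was at the start of the episode above 0.025 m).
It also fails if it takes over 122 s, if anything falls off the work surface, if the arm or the gripper's body presses on something with over 40 N, if the wrist force passes 120 N, or if a joint passes its speed limit or range.

## Working session

There is one attempt and no reset: what is moved stays moved. The work goes in short steps, Python scripts to look and compute and a shell command to move; the robot and the scene stay as the last step left them, time stands still between calls to the robot, and variables do not carry over. Pictures are saved under pics/ and viewed, at most 14 in all, crops included, and the job is handed in when it is done.

```bash
ls; mkdir -p pics; cat > h.py <<'E'
import numpy as np, cv2
from cell import env, eyes
def ray(p,rc):
    r,c=rc; E=np.array(p['extrinsics']); x=(c-p['cx'])/p['fx']; y=(r-p['cy'])/p['fy']
    if p.get('fish'):
        th=np.hypot(x,y); s=np.sin(th)/th if th>1e-9 else 1; d=np.array([x*s,y*s,np.cos(th)])
    else: d=np.array([x,y,1.])
    d=E[:3,:3].T@d; o=-E[:3,:3].T@E[:3,3]; return o,d/np.linalg.norm(d)
def cam(n):
    p=eyes.read_camera(n); p['fish']=n=='wrist'; return p
def atz(p,rc,z):
    o,d=ray(p,rc); return o+d*(z-o[2])/d[2]
def tri(L):
    A=0;b=0
    for o,d in L:
        M=np.eye(3)-np.outer(d,d); A=A+M; b=b+M@o
    x=np.linalg.solve(A,b); return x,[float(np.linalg.norm((np.eye(3)-np.outer(d,d))@(x-o))) for o,d in L]
def proj(p,X):
    E=np.array(p['extrinsics']); c=E[:3,:3]@np.array(X)+E[:3,3]
    if p.get('fish'):
        r=np.hypot(c[0],c[1]); th=np.arctan2(r,c[2]); x,y=c[0]/r*th,c[1]/r*th
    else: x,y=c[0]/c[2],c[1]/c[2]
    return np.array([p['cy']+p['fy']*y,p['cx']+p['fx']*x])
def save(p,f): cv2.imwrite('pics/'+f,p['pixels'][:,:,::-1])
E
cat > a.py <<'E'
from h import *
np.set_printoptions(precision=1,suppress=True)
names="positioner_left positioner_right device_tested device_fresh probe_station parking_block box_fresh box_empty loupe key_stand".split()
P=[cam(n) for n in('scene','top','wrist')]
for n,p in zip('stw',P): save(p,n+'0.png'); print(n,p['fx'],p['cx'],p['cy'],-np.array(p['extrinsics'])[:3,:3].T@np.array(p['extrinsics'])[:3,3])
for n in names:
    rays=[]
    for k,p in zip('stw',P):
        s=eyes.spot_point(n,p)
        print(n,k,[(round(q['score'],2),np.round(q['centre'],1)) for q in s[:2]], atz(p,s[0]['centre'],0) if s else '')
        if s and s[0]['score']>.4: rays.append(ray(p,s[0]['centre']))
    if len(rays)>1: print('   TRI',*tri(rays))
print(env.state())
E
python3 a.py
```

```text
pics
s 587.8930338060532 323.86270580862913 237.19569464053419 [1281.9  129.8 1027.8]
t 556.2163745150812 317.86588607604705 229.74611358034736 [ 436.7   59.5 1112.2]
w 371.64829954431775 319.78391927944807 244.1182839534774 [195.  597.9 382.2]
positioner_left s [(0.68, array([272.4, 383.1]))] [586.5 163.4   0. ]
positioner_left t [(0.7, array([203.4, 261.8]))] [611.8 170.2   0. ]
positioner_left w [] 
   TRI [607.1 164.8  30.9] [2.38013850214863, 2.380138502148569]
positioner_right s [(0.58, array([278.1, 332.9]))] [616.1  61.1   0. ]
positioner_right t [(0.94, array([206.6, 366.8]))] [602.2 -41.9   0. ]
positioner_right w [] 
   TRI [604.7   8.8 -10.8] [51.4883576998544, 51.488357699854376]
device_tested s [(0.93, array([273.6, 327.9]))] [606.5  49.3   0. ]
device_tested t [(0.75, array([201.8, 314.9]))] [613.5  62.8   0. ]
device_tested w [] 
   TRI [612.5  56.4  10.1] [6.398024341178452, 6.3980243411784645]
device_fresh s [(0.84, array([237.8, 226.3]))] [ 546.4 -183.2    0. ]
device_fresh t [(0.83, array([232.3, 435.7]))] [ 547.9 -179.1    0. ]
device_fresh w [] 
   TRI [ 548.  -
[... 964 characters left out ...]
[0.9005839006877718, 0.9005839006878171]
loupe s [] 
loupe t [(0.66, array([163.3, 249.6]))] [694.8 194.8   0. ]
loupe w [] 
key_stand s [(0.74, array([321.6, 430.6]))] [689.3 266.    0. ]
key_stand t [(0.9, array([167.8, 206.2]))] [686.7 283.1   0. ]
key_stand w [] 
   TRI [687.3 274.6  -0.8] [8.48106925222764, 8.481069252227634]
{'t': 1.65, 'joints': array([ 1. ,  0.5,  1.6,  0. ,  1.1, -0.1]), 'qvel': array([-0., -0., -0.,  0.,  0., -0.]), 'tau': array([ -0. , -61.2, -25.8,   0.1,   0. ,  -0. ]), 'eef_pos': array([271.2, 563.1, 214.7]), 'tcp_rot': array([3.1, 0. , 2.7]), 'ft_force': array([0.5, 0.3, 0. ]), 'moment': array([-0.,  0., -0.]), 'grip_force': 0.0, 'opening': 0.9959341538442678}
```

```bash
python3 -c "
import cv2
a=cv2.imread('pics/t0.png');cv2.imwrite('pics/t0c.png',cv2.resize(a[120:345,170:490],(800,562),interpolation=cv2.INTER_CUBIC))
a=cv2.imread('pics/s0.png');cv2.imwrite('pics/s0c.png',cv2.resize(a[140:365,170:490],(800,562),interpolation=cv2.INTER_CUBIC))"
```

```text
(no output)
```

View pics/t0c.png

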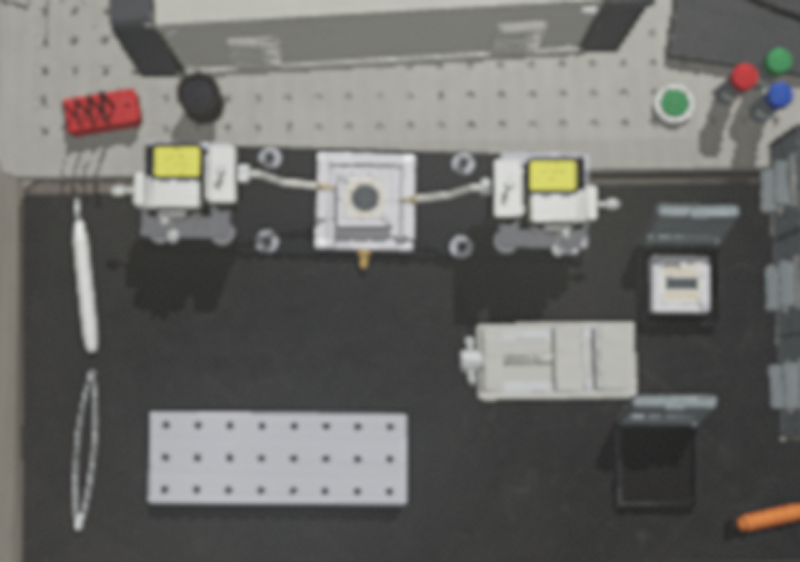

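View pics/s0c.png

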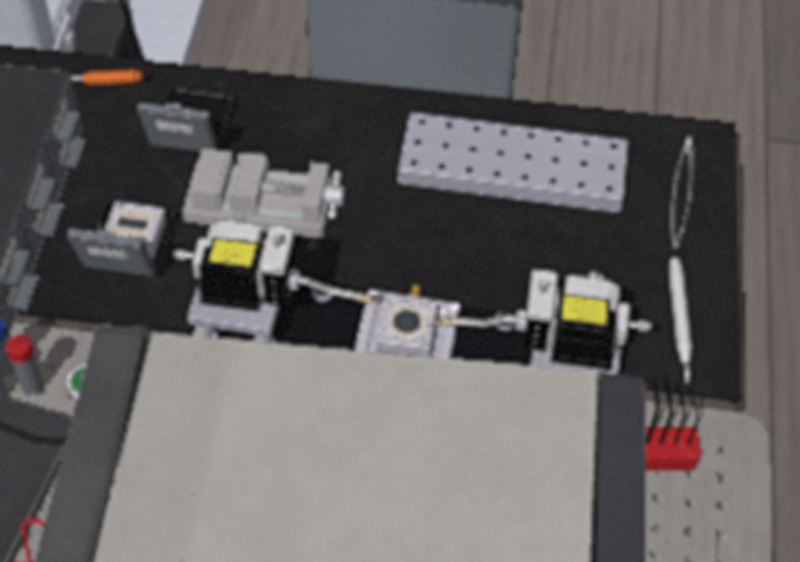

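```bash
python3 -m inch '[[[0,0,-0.15],1,-1],[[0,0,-0.15],1,-1],[[0,0,-0.15],1,-1],[[0,0,-0.15],1,-1],[[0,0,-0.15],1,-1],[[0,0,-0.15],1,-1],[[0,0,-0.15],1,-1],[[0,0,-0.15],1,-1],[[0,0,-0.15],1,-1],[[0,0,-0.15],1,-1]]' && python3 -m inch '[[[0,0,0],1,-1],[[0,0,0],1,-1],[[0,0,0],0.86,-1],[[-0.9,0.4,0],0,-1],[[-0.9,0.4,0],0,-1],[[-0.9,0.4,0],0,-1],[[-0.9,0.4,0],0,-1],[[-0.9,0.4,0],0,-1],[[-0.9,0.4,0],0,-1],[[-0.5,0.4,0],0,-1]]'
cat > b.py <<'E'
from h import *
import sys
np.set_printoptions(precision=1,suppress=True)
p=cam('wrist'); save(p,sys.argv[1]+'.png')
E=np.array(p['extrinsics']);print('cam',-E[:3,:3].T@E[:3,3],'axis',E[2,:3])
for n in sys.argv[3:]:
    for q in eyes.spot_point(n,p)[:2]: print(n,round(q['score'],2),np.round(q['centre'],1),atz(p,q['centre'],float(sys.argv[2])))
s=env.state();print(s['t'],s['eef_pos'],np.round(s['tcp_rot'],3),s['opening'],s['grip_force'],s['ft_force'])
E
python3 b.py w1 30 positioner_left positioner_right device_tested device_fresh probe_station parking_block box_fresh box_empty loupe key_stand
```

```text
t: 2.9
eef_pos: [271.1, 563.1, 305.0]
tcp_rot: [3.142, -0.0, 1.817]
ft_force: [-0.7, 0.0, -0.1]
opening: 1.0
grip_force: 0.0
t: 4.15
eef_pos: [439.6, 206.9, 305.0]
tcp_rot: [3.141, -0.0, 1.569]
ft_force: [0.4, -0.7, -0.3]
opening: 0.997
grip_force: 0.0
cam [438.8 289.  473.1] axis [-0.  -0.3 -1. ]
positioner_left 0.97 [241.3 452.1] [610.5 156.1  30. ]
positioner_right 0.81 [370.9 426. ] [598.2 -47.6  30. ]
device_tested 0.58 [301.4 439.2] [602.1  70.1  30. ]
device_tested 0.36 [240.8 450.1] [607.6 156.8  30. ]
probe_station 0.74 [300.1 439.3] [602.   72.1  30. ]
probe_station 0.38 [303.8 442.6] [607.6  66.2  30. ]
parking_block 0.74 [252.8 297.4] [410.3 141.1  30. ]
parking_block 0.23 [304.7 437.9] [600.8  65.1  30. ]
box_empty 0.83 [421.3 298.3] [ 403.4 -146.    30. ]
loupe 0.95 [209.7 501.9] [679.1 199.7  30. ]
loupe 0.26 [300.1 440.4] [603.6  72.   30. ]
key_stand 0.59 [157.1 498.6] [667.4 268.7  30. ]
4.7 [438.7 209.7 304.7] [ 3.1 -0.   1.6] 0.9967715136509615 0.0 [-0.9  0.4  0.3]
```

View pics/w1.png

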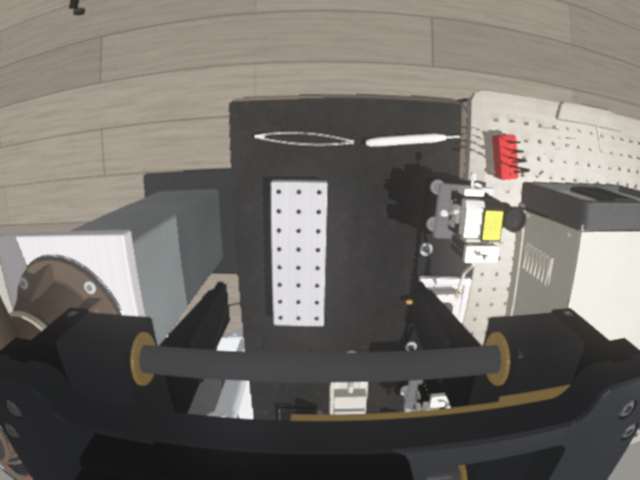

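```bash
python3 -m inch '[[[-0.3,0.34,0.2],0,-1],[[-0.3,0.34,0.2],0,-1],[[-0.3,0.34,0.2],0,-1],[[-0.3,0.34,0.2],0,-1],[[-0.3,0.34,0.2],0,-1],[[-0.3,0.34,0.2],0,-1],[[0,0,0],0,-1],[[0,0,0],0,-1],[[0,0,0],0,-1],[[0,0,0],0,-1]]' >/dev/null
cat > c.py <<'E'
from h import *
import sys,pickle
np.set_printoptions(precision=1,suppress=True)
p=cam('wrist'); f=sys.argv[1]; save(p,f+'.png'); D={}
for n in sys.argv[2:]:
    D[n]=[(q['score'],q['centre']) for q in eyes.spot_point(n,p)[:1]]
    if n.startswith('dev') or n.startswith('box'): D[n+'_m']=[(q['score'],q['mask']) for q in eyes.cut_out(n,p)[:1]]
    print(n,[(round(a,2),atz(p,c,20)) for a,c in D[n]])
pickle.dump((p,D),open(f+'.pkl','wb')); print(env.state()['eef_pos'],env.state()['t'])
E
python3 c.py w2 positioner_left device_tested probe_station parking_block
python3 -m inch '[[[-0.45,0,0],0,-1],[[-0.45,0,0],0,-1],[[-0.45,0,0],0,-1],[[-0.45,0,0],0,-1],[[-0.45,0,0],0,-1],[[-0.45,0,0],0,-1],[[0,0,0],0,-1],[[0,0,0],0,-1],[[0,0,0],0,-1],[[0,0,0],0,-1]]' >/dev/null
python3 c.py w3 positioner_left positioner_right device_tested probe_station
python3 -m inch '[[[-0.53,-0.22,0],0,-1],[[-0.53,-0.22,0],0,-1],[[-0.53,-0.22,0],0,-1],[[-0.53,-0.22,0],0,-1],[[-0.53,-0.22,0],0,-1],[[-0.53,-0.22,0],0,-1],[[0,0,0],0,-1],[[0,0,0],0,-1],[[0,0,0],0,-1],[[0,0,0],0,-1]]' >/dev/null
python3 c.py w4 positioner_right device_fresh box_fresh box_empty
python3 -c "
import cv2,numpy as np
a=[cv2.imread(f'pics/w{i}.png')[80:330,150:550] for i in (2,3)]
cv2.imwrite('pics/m.png',np.hstack([cv2.rotate(x,cv2.ROTATE_90_COUNTERCLOCKWISE)for x in a])[:400])
cv2.imwrite('pics/m2.png',cv2.resize(np.vstack(a),None,fx=1.2,fy=1.2))"
```

```text
positioner_left [(0.86, array([610.2, 158.1,  20. ]))]
device_tested [(0.56, array([614.1,  61.8,  20. ]))]
probe_station [(0.4, array([598.2, -50.9,  20. ]))]
parking_block [(0.7, array([419.1, 134.3,  20. ]))]
[561.4 101.1 232.7] 6.25
positioner_left []
positioner_right [(0.68, array([592.7, -44.8,  20. ]))]
device_tested [(0.7, array([610.5,  58. ,  20. ]))]
probe_station [(0.32, array([608.6,  57.2,  20. ]))]
[561.4 -60.8 232.6] 7.8
positioner_right [(0.83, array([598. , -38.2,  20. ]))]
device_fresh [(0.56, array([ 541.7, -186.6,   20. ]))]
box_fresh []
box_empty [(0.87, array([ 403.7, -171.6,   20. ]))]
[ 482.2 -251.7  232.6] 9.45
```

View pics/m2.png

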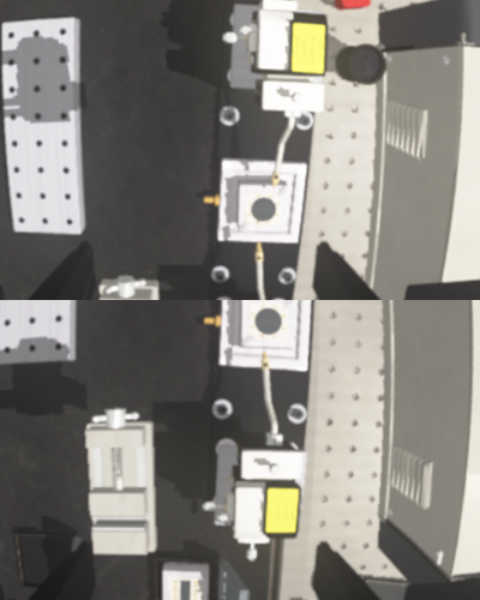

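```bash
cat >> h.py <<'E'
def ortho(p,x0,y0,w,z,s=2.):  # centred at x0,y0, width w mm, s px/mm; row=-x, col=-y
    n=int(w*s); g=(np.arange(n)-n/2)/s
    X,Y=np.meshgrid(x0-g,y0-g,indexing='ij'); P=np.stack([X,Y,np.full_like(X,z)],-1)
    E=np.array(p['extrinsics']); c=P@E[:3,:3].T+E[:3,3]
    if p.get('fish'):
        r=np.hypot(c[...,0],c[...,1])+1e-9; th=np.arctan2(r,c[...,2])/r; x,y=c[...,0]*th,c[...,1]*th
    else: x,y=c[...,0]/c[...,2],c[...,1]/c[...,2]
    return cv2.remap(p['pixels'],(p['cx']+p['fx']*x).astype('f4'),(p['cy']+p['fy']*y).astype('f4'),cv2.INTER_LINEAR)
def o2w(x0,y0,w,rc,s=2.):
    n=int(w*s); return x0-(rc[0]-n/2)/s, y0-(rc[1]-n/2)/s
E
cat > d.py <<'E'
from h import *
import pickle
L={k:pickle.load(open(k+'.pkl','rb'))[0] for k in('w2','w3','w4')}
t=cam('top');L['t']=t; sc=cam('scene'); L['s']=sc; pickle.dump((t,{}),open('t.pkl','wb')); pickle.dump((sc,{}),open('s.pkl','wb'))
rows=[]
for tag,z,xy,vs in [('L',106,(612,163),('w2','t')),('R',106,(600,-44),('w3','w4','t')),('chuck',32,(612,60),('w2','w3','t')),('boxE',11,(403,-170),('w4','t')),('boxF',26,(546,-185),('w4','t')),('park',20,(415,138),('w2','t'))]:
    w=240 if tag=='park' else 120
    r=[cv2.resize(ortho(L[v],*xy,w,z),(200,200)) for v in vs]
    while len(r)<3:r.append(np.zeros_like(r[0]))
    rows.append(np.hstack(r))
A=np.vstack([np.hstack(rows[0:2]),np.hstack(rows[2:4]),np.hstack(rows[4:6])])
cv2.imwrite('pics/o.png',cv2.resize(A,(800,400))[:,:,::-1]); cv2.imwrite('pics/ofull.png',A[:,:,::-1])
E
python3 d.py
```

```text
(no output)
```

View pics/o.png

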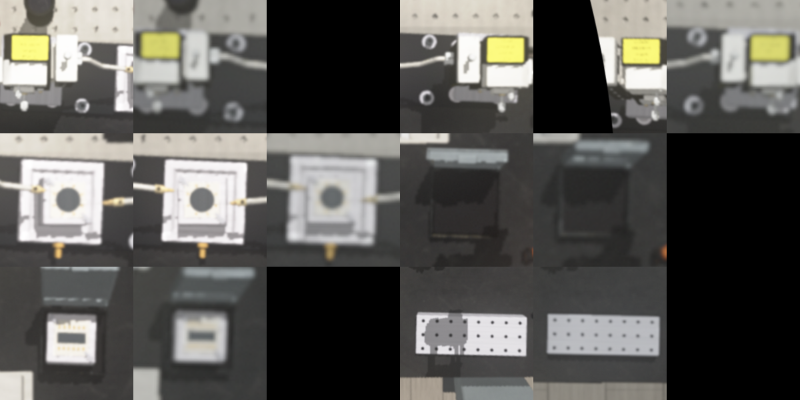

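```bash
cat > e.py <<'E'
from h import *
import pickle
L={k:pickle.load(open(k+'.pkl','rb'))[0] for k in('w2','w3','w4','t')}
def meas(p,x,y,w,z,T,op=9,dark=False,s=2.):
    a=cv2.GaussianBlur(ortho(p,x,y,w,z,s),(0,0),1); m=((a.max(2)<T) if dark else (a.min(2)>T)).astype('u1')
    m=cv2.morphologyEx(m,cv2.MORPH_OPEN,np.ones((op,op)))
    n,l,st,ce=cv2.connectedComponentsWithStats(m); c=n and min(range(1,n),key=lambda i:np.hypot(*(ce[i]-m.shape[0]/2))-0.02*st[i,4]**.5) if n>1 else 0
    if not c: return None
    (cx,cy),(W,H),ang=cv2.minAreaRect(cv2.findContours((l==c).astype('u1'),0,1)[0][0])
    return np.round([*o2w(x,y,w,(cy,cx),s),W/s,H/s,ang],1)
if __name__=='__main__':
    for tag,z,xy,vs,T,w,d,op in [('L',106,(612,163),('w2','t'),(150,180),110,0,13),('R',106,(600,-44),('w3','w4','t'),(150,180),110,0,13),('die',32,(612,60),('w2','w3','t'),(90,110),60,1,9),('chuck',15,(612,60),('w2','w3','t'),(120,150),130,0,5),
       ('devF',26,(546,-185),('w4','t'),(110,150),90,0,9),('dieF',26,(543,-187),('w4','t'),(110,90),50,1,5),('park',20,(415,138),('w2','t'),(80,100),260,0,5)]:
        for v in vs:
            for t in T: print(tag,v,t,meas(L[v],*xy,w,z,t,op,d))
E
python3 e.py
```

```text
L w2 150 [633.  144.5  68.   72.   90. ]
L w2 180 [633.  142.8  68.   68.5  90. ]
L t 150 [634.  143.2  66.   69.5  90. ]
L t 180 [623.  166.5  42.   18.   90. ]
R w3 150 [620.5 -43.8  69.  109.5  90. ]
R w3 180 [620.5 -43.8  69.  109.5  90. ]
R w4 150 [620. -68.  70.  61.  90.]
R w4 180 [607.  -50.8  42.   13.5  90. ]
R t 150 [621.  -43.8  68.  109.5  90. ]
R t 180 [611.1 -44.4  19.9  46.7   2.3]
die w2 90 None
die w2 110 None
die w3 90 None
die w3 110 None
die t 90 None
die t 110 [614.   61.5  13.   14.   90. ]
chuck w2 120 [624.5  60.2 105.  129.5  90. ]
chuck w2 150 [613.5  73.1 105.6  77.9   2.5]
chuck w3 120 [612.5  60.6 130.1  79.9   2.3]
chuck w3 150 [612.4  47.9 104.5  77.7   2.5]
chuck t 120 [625.3  60.2 103.5 129.5  90. ]
chuck t 150 [615.4  73.6 104.   79.1   2.1]
devF w4 110 [ 540.8 -189.    45.3   44.4    2. ]
devF w4 150 [ 539.2 -188.8   39.5   44.5   90. ]
devF t 110 [ 542.4 -185.3   48.1   44.5    1.2]
devF t 150 [ 541.2 -185.5   39.5   45.    90. ]
dieF w4 110 [ 540.8 -197.5    2.5    3.    90. ]
dieF w4 90 [ 543.2 -186.8   49.5   49.5   90. ]
dieF t 110 [ 543.5 -186.5    3.    18.    90. ]
dieF t 90 [ 543.2 -186.8   49.5   49.5   90. ]
park w2 80 [414.  129.3 202.5  78.9   1.6]
park w2 100 [413.7 129.6 201.   76.9   1.4]
park t 80 [412.5 132.1 206.   75.7   1.3]
park t 100 [412.6 132.  203.8  73.8   1.1]
```

```bash
cat > f.py <<'E'
from h import *
import pickle
L={k:pickle.load(open(k+'.pkl','rb'))[0] for k in('w2','w3','w4','t')}
def tile(v,x,y,w,z,n=266):
    a=cv2.resize(ortho(L[v],x,y,w,z,4.),(n,n),interpolation=cv2.INTER_AREA).copy()
    for k in range(-60,61,10):
        q=int(n/2+k*n/w)
        if 0<=q<n:
            c=(255,0,0) if k==0 else (0,200,0); a[q,::4 if k else 2]=c; a[::4 if k else 2,q]=c
    a[:, -1]=255; a[-1]=255
    return a
A=np.vstack([np.hstack([tile('w2',612,163,80,106),tile('t',612,163,80,106),tile('w2',612,60,80,32)]),
 np.hstack([tile('w3',605,-44,80,106),tile('t',605,-44,80,106),tile('w3',612,60,80,32)])])
cv2.imwrite('pics/g1.png',A[:,:,::-1])
A=np.vstack([np.hstack([tile('w4',545,-186,80,26),tile('t',545,-186,80,26),tile('t',612,60,80,32)]),
 np.hstack([tile('w4',403,-170,80,11),tile('t',403,-170,80,11),tile('t',612,60,100,15)])])
cv2.imwrite('pics/g2.png',A[:,:,::-1])
E
python3 f.py
```

```text
(no output)
```

View pics/g1.png

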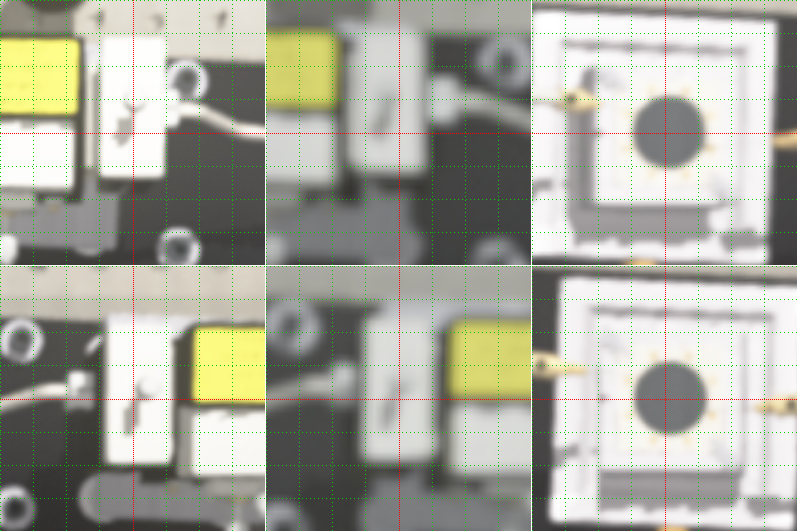

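View pics/g2.png

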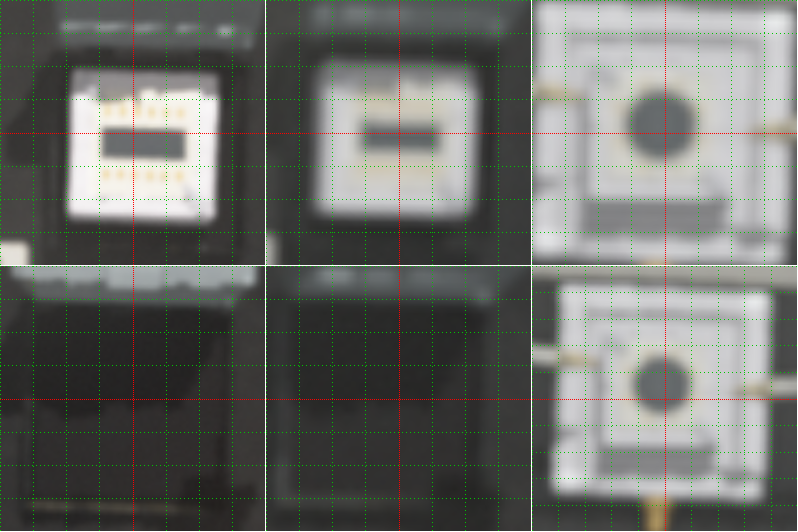

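```bash
cat > g.py <<'E'
from h import *
import pickle
L={k:pickle.load(open(k+'.pkl','rb'))[0] for k in('w2','w3','w4','t','s')}
for tag,z,xy,vs in [('die',32,(613,60),('w2','w3','t','s')),('dieF',26,(543,-187.5),('w4','t','s'))]:
    R=[]
    for v in vs:
        a=cv2.cvtColor(ortho(L[v],*xy,36,z,4.),cv2.COLOR_RGB2GRAY).astype(float)
        mn,mx=np.percentile(a,5),np.percentile(a,80); m=(a<(mn+mx)/2).astype('u1')
        n,l,st,ce=cv2.connectedComponentsWithStats(m); i=1+np.argmax(st[1:,4]); (cx,cy),wh,ang=cv2.minAreaRect(cv2.findContours((l==i).astype('u1'),0,1)[0][0])
        W=o2w(*xy,36,(cy,cx),4.); print(tag,v,np.round(W,1),np.round(wh,0)/4,ang); R.append((v,ray(L[v],proj(L[v],[*W,z]))))
    for a in range(len(R)):
        for b in range(a): print(R[b][0],R[a][0],*tri([R[a][1],R[b][1]]))
    print(*tri([r for _,r in R]))
E
python3 g.py
```

```text
die w2 [612.2  58.9] [21.5  21.25] 90.0
die w3 [612.4  58.5] [21.75 21.5 ] 90.0
die t [614.3  61.2] [20.5  20.75] 45.0
die s [613.   58.8] [21.5 21.5] 90.0
w2 w3 [612.43235643  58.58377518  31.1470185 ] [0.06179211883532681, 0.061792118835247524]
w2 t [612.16019243  61.24010507  39.33832027] [0.9354868463693992, 0.9354868463693756]
w3 t [616.58732653  60.92721146  10.70178559] [1.2457619620047466, 1.2457619620045015]
w2 s [612.38729433  58.63589927  31.12754883] [0.05550713389297384, 0.05550713389295192]
w3 s [612.47618583  58.63652999  31.19856366] [0.05796228403745797, 0.057962284037493955]
t s [614.11927931  60.03208731  33.80116452] [1.1570458797949856, 1.1570458797949632]
[612.98601255  59.35273343  32.25455446] [0.8652188179016651, 1.0762960746200587, 2.229470584742616, 0.6093183079026848]
dieF w4 [ 541.9 -189.1] [25.    9.25] 1.7899105548858643
dieF t [ 543.8 -186.4] [23.75  8.5 ] 1.123302698135376
dieF s [ 542.9 -189.1] [25.25  9.75] 1.7623909711837769
w4 t [ 545.18254248 -190.23470097    8.24412078] [0.43111409432353137, 0.4311140943235489]
w4 s [ 542.11396007 -189.30376118   24.99369901] [0.12824578956309135, 0.12824578956313115]
t s [ 543.87968557 -187.39153846   27.24246281] [1.2713330075706375, 1.2713330075706235]
[ 542.89763282 -188.29986038   25.43468793] [1.233664040573559, 2.031226013056953, 0.9603964817447693]
```

```bash
python3 - <<'E'
from h import *
import pickle
np.set_printoptions(precision=0,suppress=True)
w2=pickle.load(open('w2.pkl','rb'))[0];w3=pickle.load(open('w3.pkl','rb'))[0]
for u,v in [(375,280),(386,60),(470,220)]: print('w2',atz(w2,(80+v/1.2,150+u/1.2),0))
for u,v in [(385,320),(382,515)]: print('w3',atz(w3,(80+(v-300)/1.2,150+u/1.2),0))
t=pickle.load(open('t.pkl','rb'))[0]
for u,v in [(180,72),(580,50)]: print('t0',atz(t,(120+v/2.5,170+u/2.5),0))
s=pickle.load(open('s.pkl','rb'))[0]
L=[(s,(290,410)),(t,(130,234))];print(tri([ray(*a) for a in L]))
L=[(s,(274,229)),(t,(123,406))];print(tri([ray(*a) for a in L]))
E
```

```text
w2 [743. -33.   0.]
w2 [731. 194.   0.]
w2 [851.  34.   0.]
w3 [728.  70.   0.]
w3 [ 740. -120.    0.]
t0 [725. 210.   0.]
t0 [ 739. -117.    0.]
(array([720., 206., 152.]), [2.1302162711848673, 2.1302162711848864])
(array([ 731., -108.,  148.]), [5.963399285424117, 5.963399285424127])
```

```bash
python3 -m inch '[[[0.69,0.23,0],0.3,-1],[[0.69,0.23,0],0,-1],[[0.69,0.23,0],0,-1],[[0.69,0.23,0],0,-1],[[0.69,0.23,0],0,-1],[[0.69,0.23,0],0,-1],[[0.69,0.23,0],0,-1],[[0.69,0.23,0],0,-1],[[0.69,0.23,0],0,-1],[[0.69,0.23,0],0,-1]]' >/dev/null; python3 -m inch '[[[0,0,0.15],0,-1],[[0,0,0.15],0,-1],[[0,0,0.15],0,-1],[[0,0,0.15],0,-1],[[0,0,0.15],0,-1],[[0,0,0.15],0,-1],[[0,0,0.15],0,-1],[[0,0,0.15],0,-1],[[0,0,0],0,-1],[[0,0,0],0,-1]]'
```

```text
t: 12.05
eef_pos: [630.1, 158.9, 160.9]
tcp_rot: [3.141, -0.0, 1.544]
ft_force: [0.1, -0.1, 0.5]
opening: 0.997
grip_force: 0.0
```

```bash
python3 -m inch '[[[0.07,-0.18,0],0,-1],[[0,0,0.19],0,-1],[[0,0,0.19],0,-1],[[0,0,0.19],0,-1],[[0,0,0.19],0,-1],[[0,0,0.19],0,-1],[[0,0,0.19],0,-1],[[0,0,0.19],0,-1],[[0,0,0.19],0,-1],[[0,0,0],0,-1]]' ; python3 b.py w5 106 positioner_left
```

```text
t: 13.3
eef_pos: [618.9, 163.3, 68.4]
tcp_rot: [-3.14, 0.0, 1.544]
ft_force: [0.6, 0.2, 0.5]
opening: 1.002
grip_force: 0.0
cam [620.6 245.5 236.5] axis [-0.  -0.3 -1. ]
positioner_left 0.8 [281.4 305.1] [613.2 190.5 106. ]
13.4 [619.4 163.4  69.5] [ 3.1 -0.   1.5] 0.9987198288784299 0.0 [-0.3 -0.2 -0.1]
```

View pics/w5.png

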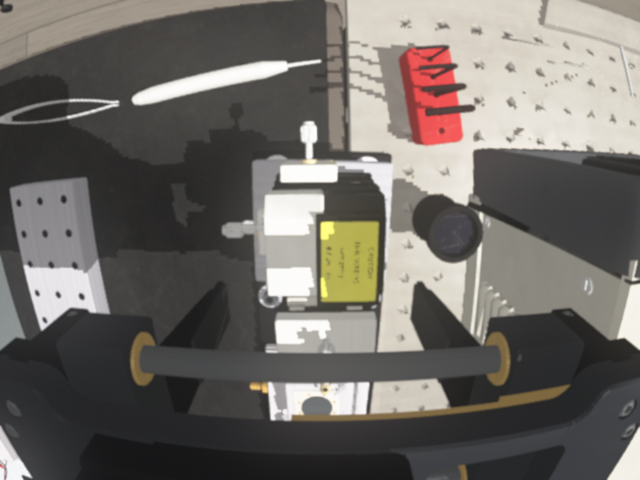

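```bash
python3 -m inch '[[[0,0,0],0,1],[[0,0,0],0,1],[[0,0,0],0,1],[[0,0,0],0,1],[[0,0,0],0,1],[[0,0,0],0,1],[[0,0,-0.03],0,1],[[0,0,-0.05],0,1],[[0,0,-0.1],0,1],[[0,0,-0.1],0,1]]'
```

```text
t: 14.65
eef_pos: [619.3, 163.4, 86.7]
tcp_rot: [3.141, -0.0, 1.544]
ft_force: [0.3, -1.0, -4.4]
opening: 0.433
grip_force: 29.9
```

```bash
python3 -m inch '[[[0,0,-0.2],0,1],[[0,0,-0.2],0,1],[[0,0,-0.2],0,1],[[0,0,-0.2],0,1],[[0,-0.2,-0.1],0,1],[[0,-0.5,0],0,1],[[0,-0.7,0],0,1],[[0,-0.7,0],0,1],[[0,-0.5,0],0,1],[[0,-0.2,0],0,1]]' && python3 -m inch '[[[0,0,0],-0.5,1],[[0,0,0],-1,1],[[0,0,0],-1,1],[[0,0,0],-1,1],[[0,0,0],-1,1],[[0,0,0],-1,1],[[0,0,0],-1,1],[[0,0,0],-1,1],[[0,0,0],-1,1],[[0,0,0],-1,1]]' && python3 -m inch '[[[0,0,0],-1,1],[[0,0,0],-1,1],[[0,0,0],-1,1],[[0,0,0],-1,1],[[0,0,0],-1,1],[[0,0,0],-1,1],[[0,0,0],-1,1],[[0,0,0],-1,1],[[0,0,0],-0.5,1],[[0,0,0],0,1]]'; python3 b.py w6 20 parking_block
```

```text
t: 15.9
eef_pos: [449.5, 167.8, 140.6]
tcp_rot: [-3.141, -0.0, 1.545]
ft_force: [0.1, -0.1, -3.1]
opening: 0.43
grip_force: 29.9
t: 17.15
eef_pos: [451.8, 167.8, 140.3]
tcp_rot: [3.141, 0.0, 2.376]
ft_force: [0.4, -0.1, -3.9]
opening: 0.436
grip_force: 29.9
t: 18.4
eef_pos: [451.7, 167.8, 140.3]
tcp_rot: [3.141, 0.001, 3.115]
ft_force: [0.5, -0.3, -3.2]
opening: 0.427
grip_force: 29.9
cam [367.3 168.6 308.3] axis [ 0.3 -0.  -1. ]
parking_block 0.89 [184.4 273.7] [406.1 131.5  20. ]
18.5 [451.6 167.8 140.3] [3.1 0.  3.1] 0.4316795883699564 29.934721291065216 [ 0.4 -0.3 -3.3]
```

View pics/w6.png

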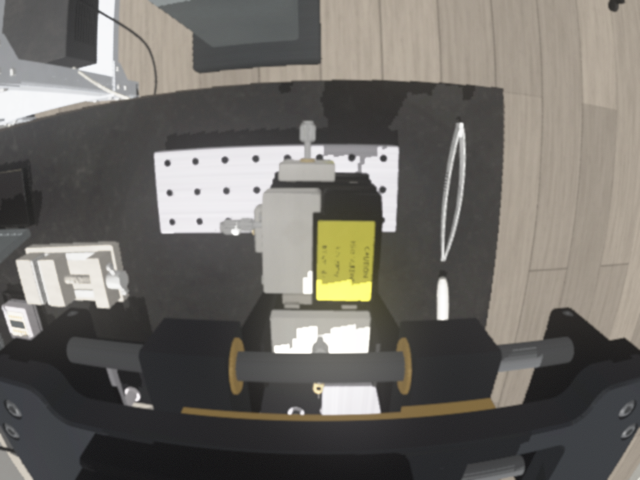

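```bash
python3 - <<'E'
from h import *
np.set_printoptions(precision=1,suppress=True)
p=cam('wrist')
C=[atz(p,c,20) for c in [(152,154),(146,398),(232,397),(234,163)]]
for c in C: print(c)
print(np.mean(C,0))
E
```

```text
[372.9  32.3  20. ]
[377.6 229.3  20. ]
[447.2 229.5  20. ]
[443.   32.4  20. ]
[410.2 130.9  20. ]
```

```bash
python3 -m inch '[[[0.045,0.287,0.1],0,1],[[0,0,0.2],0,1],[[0,0,0.3],0,1],[[0,0,0.3],0,1],[[0,0,0.3],0,1],[[0,0,0.2],0,1],[[0,0,0.1],0,1],[[0,0,0.05],0,1],[[0,0,0.04],0,1],[[0,0,0],0,1]]'
```

```text
t: 19.8
eef_pos: [449.2, 185.1, 45.0]
tcp_rot: [3.141, 0.0, 3.115]
ft_force: [0.2, -0.9, -3.2]
opening: 0.431
grip_force: 29.9
```

```bash
python3 -m inch '[[[0,0,0.02],0,1],[[0,0,0.015],0,1],[[0,0,0],0,1],[[0,0,0],0,-0.5],[[0,0,0],0,-1],[[0,0,0],0,-1],[[0,0,0],0,-1],[[0,0,0],0,-1],[[0,0,0],0,-1],[[0,0,-0.1],0,-1]]'
```

```text
t: 21.05
eef_pos: [448.9, 185.0, 48.7]
tcp_rot: [-3.141, -0.001, 3.115]
ft_force: [0.2, 0.3, -0.9]
opening: 0.999
grip_force: 0.0
```

```bash
python3 -m inch '[[[0,0,-0.5],0,-1],[[0,0,-0.6],0,-1],[[0,0,-0.6],0,-1],[[0,0,-0.2],1,-1],[[0,0,0],1,-1],[[0,0,0],1,-1],[[0,0,0],1,-1],[[0,0,0],1,-1],[[0,0,0],1,-1],[[0,0,0],1,-1]]' >/dev/null&& python3 -m inch '[[[0,0,0],1,-1],[[0,0,0],1,-1],[[0,0,0],1,-1],[[0,0,0],1,-1],[[0,0,0],1,-1],[[0,0,0],1,-1],[[0,0,0],1,-1],[[0,0,0],1,-1],[[0,0,0],1,-1],[[0,0,0],1,-1]]' >/dev/null && python3 -m inch '[[[0,0,0],0.94,-1],[[-0.474,0.34,0],0,-1],[[-0.474,0.34,0],0,-1],[[-0.474,0.34,0],0,-1],[[-0.474,0.34,0],0,-1],[[-0.474,0.34,0],0,-1],[[-0.474,0.34,0],0,-1],[[-0.474,0.34,0],0,-1],[[-0.474,0.34,0],0,-1],[[0,0,0],0,-1]]'
python3 c.py w7 positioner_right
python3 - <<'E'
from h import *
import pickle
p=pickle.load(open('w7.pkl','rb'))[0]
n=400
a=cv2.resize(ortho(p,605,-44,80,106,5.),(n,n)); a[200]=(255,0,0);a[:,200]=(255,0,0)
for k in range(0,n,50): a[k,::4]=(0,200,0);a[::4,k]=(0,200,0)
cv2.imwrite('pics/r7.png',np.hstack([a,cv2.resize(p['pixels'],(400,400))])[:,:,::-1])
E
```

```text
t: 24.8
eef_pos: [608.1, -47.5, 162.7]
tcp_rot: [3.141, 0.0, 1.547]
ft_force: [0.0, 1.0, 0.4]
opening: 1.001
grip_force: 0.0
positioner_right [(0.91, array([594.2, -44.7,  20. ]))]
[606.9 -45.7 162.7] 24.9
```

View pics/r7.png

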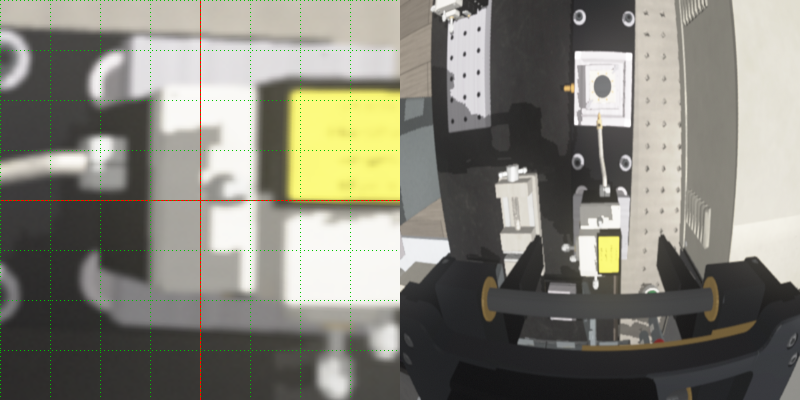

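```bash
python3 -m inch '[[[0,0,0.15],0,-1],[[0,0,0.25],0,-1],[[0,0,0.3],0,-1],[[0,0,0.3],0,-1],[[0,0,0.25],0,-1],[[0,0,0.15],0,-1],[[0,0,0.1],0,-1],[[0,0,0.05],0,-1],[[0,0,0],0,-1],[[0,0,0],0,-1]]'  && python3 -m inch '[[[0,0,0],0,1],[[0,0,0],0,1],[[0,0,0],0,1],[[0,0,0],0,1],[[0,0,0],0,1],[[0,0,0],0,1],[[0,0,-0.03],0,1],[[0,0,-0.05],0,1],[[0,0,-0.1],0,1],[[0,0,-0.1],0,1]]'
```

```text
t: 26.15
eef_pos: [607.6, -45.9, 70.1]
tcp_rot: [3.141, 0.0, 1.55]
ft_force: [-0.6, -0.2, -1.0]
opening: 1.003
grip_force: 0.0
t: 27.4
eef_pos: [607.5, -45.9, 87.0]
tcp_rot: [3.141, -0.0, 1.55]
ft_force: [-0.4, 0.6, -3.3]
opening: 0.433
grip_force: 29.9
```

```bash
python3 -m inch '[[[0,0,-0.22],0,1],[[0,0,-0.25],0,1],[[0,0,-0.25],0,1],[[0,0,-0.2],0,1],[[0,-0.3,0],0,1],[[0,-0.5,0],0,1],[[0,-0.6,0],0,1],[[0,-0.6,0],0,1],[[0,-0.4,0],0,1],[[0,-0.3,0],0,1]]' && python3 -m inch '[[[0,0,0],0.5,1],[[0,0,0],1,1],[[0,0,0],1,1],[[0,0,0],1,1],[[0,0,0],1,1],[[0,0,0],1,1],[[0,0,0],1,1],[[0,0,0],1,1],[[0,0,0],1,1],[[0,0,0],1,1]]' && python3 -m inch '[[[0,0,0],1,1],[[0,0,0],1,1],[[0,0,0],1,1],[[0,0,0],1,1],[[0,0,0],1,1],[[0,0,0],1,1],[[0,0,0],1,1],[[0,0,0],1,1],[[0,0,0],0.5,1],[[0,0,0],0,1]]'; python3 b.py w8 106 positioner_left parking_block
```

```text
t: 28.65
eef_pos: [444.6, -42.4, 142.3]
tcp_rot: [3.141, 0.0, 1.55]
ft_force: [-0.1, 0.1, -3.3]
opening: 0.433
grip_force: 29.9
t: 29.9
eef_pos: [445.6, -42.5, 142.3]
tcp_rot: [3.141, -0.0, 0.718]
ft_force: [-0.2, -0.3, -3.3]
opening: 0.431
grip_force: 29.9
t: 31.15
eef_pos: [445.7, -42.5, 142.2]
tcp_rot: [3.141, -0.001, -0.021]
ft_force: [0.6, 0.2, -3.9]
opening: 0.426
grip_force: 29.9
cam [528.4 -45.6 310.3] axis [-0.3  0.  -1. ]
positioner_left 0.74 [230.8  98.2] [477.3  98.8 106. ]
parking_block 0.67 [265. 145.] [453.8  66.8 106. ]
31.3 [445.6 -42.4 142. ] [-3.1 -0.  -0. ] 0.4318632988855099 29.93494302034378 [ 0.3  0.7 -3.2]
```

```bash
python3 -m inch '[[[-0.028,-0.3,0],0,1],[[0,-0.5,0],0,1],[[0,-0.5,0],0,1],[[0,-0.4,0],0,1],[[0,-0.257,0],0,1],[[0,0,0.1],0,1],[[0,0,0.3],0,1],[[0,0,0.3],0,1],[[0,0,0.3],0,1],[[0,0,0.2],0,1]]' && python3 -m inch '[[[0,0,0.2],0,1],[[0,0,0.12],0,1],[[0,0,0.06],0,1],[[0,0,0.04],0,1],[[0,0,0.02],0,1],[[0,0,0],0,1],[[0,0,0],0,1],[[0,0,0],0,1],[[0,0,0],0,1],[[0,0,0],0,1]]'
```

```text
t: 32.55
eef_pos: [446.2, 74.3, 68.8]
tcp_rot: [3.142, 0.001, -0.022]
ft_force: [0.1, -0.8, -3.3]
opening: 0.428
grip_force: 29.9
t: 33.8
eef_pos: [446.5, 75.0, 43.7]
tcp_rot: [-3.141, -0.001, -0.021]
ft_force: [-0.6, 1.1, 6.0]
opening: 0.428
grip_force: 29.9
```

```bash
python3 -m inch '[[[0,0,0],0,0],[[0,0,0],0,-0.6],[[0,0,0],0,-0.6],[[0,0,0],0,-0.6],[[0,0,-0.1],0,-0.6],[[0,0,-0.4],0,-0.6],[[0,0,-0.5],0,-0.6],[[0,0,-0.5],0,-0.6],[[0,0,-0.5],0,-0.6],[[0,0,0],0,-0.6]]' && python3 -m inch '[[[0,0,0],0.24,-0.6],[[0.463,0.026,0],0,-1],[[0.463,0.026,0],0,-1],[[0.463,0.026,0],0,-1],[[0.463,0.026,0],0,-1],[[0.463,0.026,0],0,-1],[[0.463,0.026,0],0,-1],[[0,0,0],0,-1],[[0,0,0],0,-1],[[0,0,0],0,-1]]'
python3 c.py w9 device_tested positioner_left positioner_right
python3 - <<'E'
from h import *
import pickle
p=pickle.load(open('w9.pkl','rb'))[0]
n=400
a=cv2.resize(ortho(p,612,58,80,32,5.),(n,n)); a[200]=(255,0,0);a[:,200]=(255,0,0)
for k in range(0,n,50): a[k,::4]=(0,200,0);a[::4,k]=(0,200,0)
cv2.imwrite('pics/r9.png',np.hstack([a,cv2.resize(p['pixels'],(400,400))])[:,:,::-1])
E
```

```text
t: 35.05
eef_pos: [447.0, 75.1, 165.3]
tcp_rot: [-3.141, -0.004, -0.021]
ft_force: [0.3, -0.7, -0.2]
opening: 0.802
grip_force: 0.0
t: 36.3
eef_pos: [611.6, 58.8, 163.1]
tcp_rot: [-3.142, 0.001, -0.042]
ft_force: [0.3, 0.7, 0.7]
opening: 0.999
grip_force: 0.0
device_tested [(0.65, array([460.2, 168. ,  20. ]))]
positioner_left [(0.77, array([462.4, 166.8,  20. ]))]
positioner_right [(0.92, array([462.6,  87.7,  20. ]))]
[612.3  58.7 163.6] 36.55
```

View pics/r9.png

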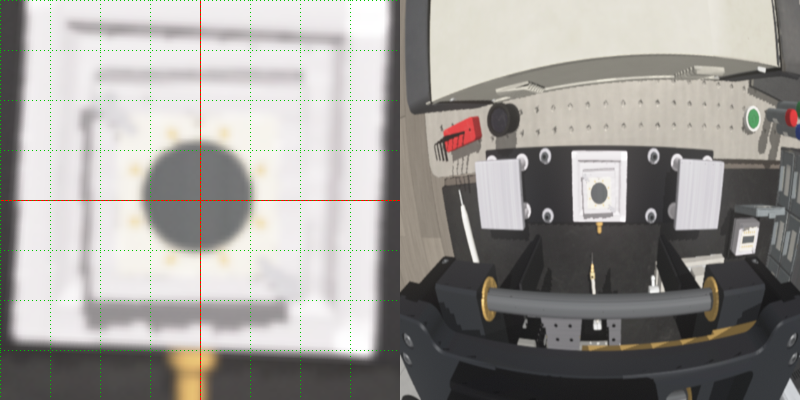

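```bash
python3 -m inch '[[[0,0,0.2],0,-1],[[0,0,0.4],0,-1],[[0,0,0.5],0,-1],[[0,0,0.5],0,-1],[[0,0,0.4],0,-1],[[0,0,0.2],0,-1],[[0,0,0.1],0,-1],[[0,0,0.06],0,-1],[[0,0,0],0,-1],[[0,0,0],0,-1]]' && python3 -m inch '[[[0,0,0],0,0],[[0,0,0],0,0],[[0,0,0],0,1],[[0,0,0],0,1],[[0,0,0],0,1],[[0,0,0],0,1],[[0,0,0],0,1],[[0,0,0],0,1],[[0,0,0],0,1],[[0,0,0],0,1]]'
```

```text
t: 37.8
eef_pos: [612.7, 58.6, 22.3]
tcp_rot: [-3.142, -0.001, -0.042]
ft_force: [0.4, 0.1, 0.1]
opening: 1.0
grip_force: 0.0
t: 39.05
eef_pos: [612.4, 58.6, 21.7]
tcp_rot: [-3.142, -0.0, -0.042]
ft_force: [0.2, -0.6, 0.3]
opening: 0.462
grip_force: 29.9
```

```bash
python3 -m inch '[[[0,0,-0.05],0,1],[[0,0,-0.1],0,1],[[0,0,-0.3],0,1],[[0,0,-0.5],0,1],[[0,0,-0.5],0,1],[[0,0,-0.5],0,1],[[0,0,-0.2],0,1],[[0,0,0],0,1],[[0,0,0],0,1],[[0,0,0],0,1]]'
python3 - <<'E'
from h import *
import pickle
np.set_printoptions(precision=0,suppress=True,linewidth=200)
from scipy.signal import find_peaks
for v in('w4','t'):
    p=pickle.load(open(v+'.pkl','rb'))[0]
    for z in (11,):
        a=cv2.cvtColor(ortho(p,403,-170,80,z,2.),cv2.COLOR_RGB2GRAY).astype(float)
        py=np.median(a[70:140],0); px=np.median(a[:,40:120],1)
        print(v,'y profile from',-170+40,'step -1mm'); print(py[::2]); print('x profile from 443 step -1'); print(px[::2])
w,D=pickle.load(open('w4.pkl','rb'))
for k in D:
    if k.endswith('_m') and D[k]:
        m=D[k][0][1]; ys,xs=np.nonzero(m)
        q=[atz(w,(r,c),11) for r,c in zip(ys[::5],xs[::5])]; q=np.array(q); print(k,D[k][0][0],q.min(0),q.max(0),len(ys))
E
```

```text
t: 40.3
eef_pos: [612.0, 58.6, 149.7]
tcp_rot: [-3.142, 0.002, -0.042]
ft_force: [-0.1, 0.3, -1.0]
opening: 0.458
grip_force: 29.9
w4 y profile from -130 step -1mm
[53. 52. 53. 53. 52. 48. 45. 46. 49. 46. 42. 43. 45. 45. 46. 45. 45. 45. 45. 45. 45. 45. 45. 45. 44. 45. 45. 45. 45. 45. 45. 45. 45. 45. 45. 45. 46. 46. 45. 45. 45. 45. 45. 46. 46. 46. 46. 46. 46.
 46. 46. 46. 46. 46. 45. 45. 45. 46. 46. 46. 46. 46. 46. 46. 45. 42. 39. 40. 44. 50. 54. 56. 56. 57. 57. 56. 56. 56. 56. 57.]
x profile from 443 step -1
[167. 166. 166. 164. 157. 146. 124. 102.  96.  93.  87.  73.  58.  45.  42.  41.  40.  39.  39.  39.  39.  39.  38.  38.  38.  38.  38.  37.  37.  37.  37.  36.  36.  36.  36.  36.  36.  36.  36.
  35.  35.  36.  38.  41.  45.  46.  46.  47.  47.  46.  46.  46.  46.  46.  46.  46.  46.  46.  46.  46.  46.  45.  45.  45.  45.  45.  45.  45.  44.  42.  42.  48.  58.  60.  51.  42.  40.  40.
  45.  50.]
t y profile from -130 step -1mm
[48. 49. 50. 53. 56. 58. 58. 56. 53. 51. 49. 49. 49. 49. 49. 49. 49. 49. 49. 49. 48. 48. 48. 49. 49. 49. 49. 49. 48. 49. 49. 48. 48. 49. 48. 48. 48. 49. 49. 48. 48. 48. 49. 49. 48. 48. 48. 48. 48.
 48. 47. 47. 47. 47. 48. 48. 48. 48. 47. 47. 45. 44. 43. 44. 46. 50. 54. 56. 58. 58. 57. 57. 57. 57. 57. 57. 57. 57. 57. 58.]
x profile from 443 step -1
[ 91.  93.  99. 102. 100.  96.  91.  86.  79.  71.  62.  55.  47.  43.  41.  41.  41.  41.  41.  41.  40.  40.  40.  40.  40.  41.  41.  41.  41.  41.  41.  40.  40.  40.  40.  40.  40.  40.  40.
  40.  42.  43.  45.  47.  48.  48.  49.  49.  49.  49.  49.  49.  49.  49.  49.  49.  49.  49.  48.  48.  48.  48.  48.  48.  48.  48.  48.  49.  51.  53.  55.  54.  52.  49.  46.  44.  43.  43.
  44.  47.]
device_fresh_m 0.88 [ 520. -212.   11.] [ 566. -167.   11.] 1807
box_fresh_m 0.56 [ 509. -235.   11.] [ 619. -160.   11.] 4157
box_empty_m 0.65 [ 369. -207.   11.] [ 450. -134.   11.] 4447
```

```bash
python3 -m inch '[[[-0.2,0.234,0],0,1],[[-0.4,0.467,0],0,1],[[-0.5,0.584,0],0,1],[[-0.5,0.584,0],0,1],[[-0.5,0.584,0],0,1],[[-0.5,0.584,0],0,1],[[-0.4,0.467,0],0,1],[[-0.274,0.32,0],0,1],[[-0.1,0.118,0],0,1],[[0,0,0],0,1]]'
python3 b.py w10 0 box_empty box_fresh device_fresh
```

```text
t: 41.55
eef_pos: [399.9, -169.3, 150.7]
tcp_rot: [-3.141, -0.0, -0.043]
ft_force: [0.7, 0.5, -1.6]
opening: 0.46
grip_force: 29.9
cam [ 482.7 -174.4  318.8] axis [-0.3  0.  -1. ]
box_empty 0.92 [228.4 317.7] [ 398.8 -168.9    0. ]
box_fresh 0.68 [192.2  68.1] [450.7  84.5   0. ]
device_fresh 0.85 [ 61.4 335.4] [ 544.  -190.1    0. ]
41.75 [ 400.6 -168.6  150.6] [-3.1 -0.  -0. ] 0.46356345475144084 29.861587285995483 [ 0.7 -0.3 -0.6]
```

View pics/w10.png

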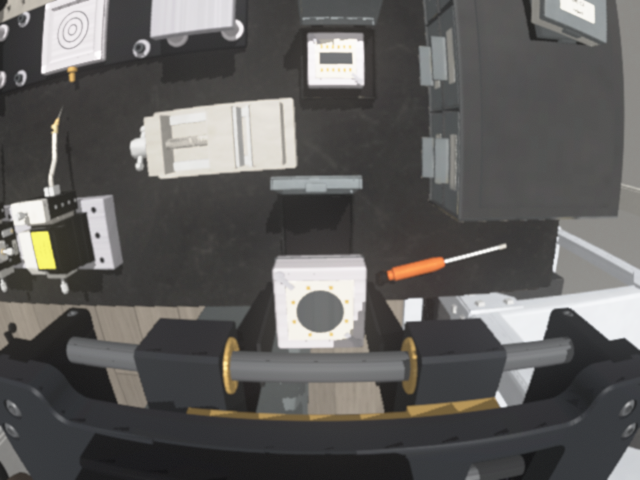

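```bash
python3 -m inch '[[[0,0,0.2],0,1],[[0,0,0.4],0,1],[[0,0,0.5],0,1],[[0,0,0.5],0,1],[[0,0,0.3],0,1],[[0,0,0.15],0,1],[[0,0,0.1],0,1],[[0,0,0.06],0,1],[[0,0,0.02],0,1],[[0,0,0],0,1]]' && python3 -m inch '[[[0,0,0.01],0,1],[[0,0,0],0,0.1],[[0,0,0],0,-0.3],[[0,0,0],0,-0.3],[[0,0,0],0,-0.3],[[0,0,-0.1],0,-0.3],[[0,0,-0.3],0,-0.3],[[0,0,-0.5],0,-0.3],[[0,0,-0.6],0,-0.3],[[0,0,-0.6],0,-0.3]]'; python3 - <<'E'
from h import *
np.set_printoptions(precision=1,suppress=True)
p=cam('wrist')
for n in('device_tested','device_fresh','box_empty'):
    for q in eyes.spot_point(n,p)[:2]: print(n,q['score'],atz(p,q['centre'],6))
E
```

```text
t: 43.0
eef_pos: [400.3, -169.2, 17.2]
tcp_rot: [3.141, -0.0, -0.042]
ft_force: [-0.2, 0.5, 0.2]
opening: 0.465
grip_force: 29.9
t: 44.25
eef_pos: [400.0, -169.0, 143.8]
tcp_rot: [-3.142, -0.0, -0.042]
ft_force: [1.0, 0.4, -0.0]
opening: 0.65
grip_force: 0.0
device_tested 0.76 [ 401. -170.    6.]
device_fresh 0.96 [ 545.7 -188.6    6. ]
```

```bash
python3 -m inch '[[[0.397,0.039,0],0,-0.3],[[0.397,0.039,0],0,-0.3],[[0.397,0.039,0],0,-0.3],[[0.397,0.039,0],0,-0.3],[[0.397,0.039,0],0,-0.3],[[0.397,0.039,0],0,-0.3],[[0,0,0],0,-0.5],[[0,0,0],0,-0.5],[[0,0,0],0,-0.5],[[0,0,0],0,-0.5]]'
cat > k.py <<'E'
from h import *
import sys
x,y,z=map(float,sys.argv[1:4]); p=cam('wrist')
for w in(36,80):
    a=cv2.cvtColor(ortho(p,x,y,w,z,4.),cv2.COLOR_RGB2GRAY).astype(float)
    if w==36: m=(a<(np.percentile(a,5)+np.percentile(a,80))/2).astype('u1')
    else: m=(a>130).astype('u1')
    n,l,st,ce=cv2.connectedComponentsWithStats(m); i=1+np.argmax(st[1:,4]); (cx,cy),wh,ang=cv2.minAreaRect(cv2.findContours((l==i).astype('u1'),0,1)[0][0])
    print(w,np.round(o2w(x,y,w,(cy,cx),4.),1),np.round(wh,0)/4,ang)
print(env.state()['eef_pos'],env.state()['t']); save(p,'k.png')
E
python3 k.py 542 -189 26
```

```text
t: 45.7
eef_pos: [542.0, -189.2, 142.4]
tcp_rot: [-3.142, -0.0, -0.042]
ft_force: [0.3, 0.5, 0.3]
opening: 0.753
grip_force: 0.0
36 [ 542.5 -189.1] [25.    9.25] 2.419509172439575
80 [ 544.1 -189.3] [44.75 46.75] 1.9091525077819824
[ 542.10190088 -189.19597203  142.47041089] 45.75
```

```bash
python3 -m inch '[[[0,0,0.2],0,-0.5],[[0,0,0.4],0,-0.5],[[0,0,0.5],0,-0.5],[[0,0,0.5],0,-0.5],[[0,0,0.3],0,-0.5],[[0,0,0.13],0,-0.5],[[0,0,0.08],0,-0.5],[[0,0,0],0,-0.5],[[0,0,0],0,-0.5],[[0,0,0],0,0]]' && python3 -m inch '[[[0,0,0],0,1],[[0,0,0],0,1],[[0,0,0],0,1],[[0,0,0],0,1],[[0,0,0],0,1],[[0,0,0],0,1],[[0,0,-0.05],0,1],[[0,0,-0.1],0,1],[[0,0,-0.3],0,1],[[0,0,-0.5],0,1]]'
```

```text
t: 47.0
eef_pos: [542.6, -189.3, 16.2]
tcp_rot: [3.141, -0.001, -0.042]
ft_force: [0.8, -0.6, -0.1]
opening: 0.693
grip_force: 0.0
t: 48.25
eef_pos: [542.1, -189.1, 73.7]
tcp_rot: [-3.141, 0.001, -0.042]
ft_force: [0.7, -0.0, -0.7]
opening: 0.462
grip_force: 30.0
```

```bash
python3 -m inch '[[[0,0,-0.4],0,1],[[0,0,-0.5],0,1],[[0,0,-0.2],0,1],[[0.1,-0.4,0],0,1],[[0.15,-0.65,0],0,1],[[0.2,-0.8,0],0,1],[[0.2,-0.8,0],0,1],[[0.15,-0.7,0],0,1],[[0.1,-0.5,0],0,1],[[0.098,-0.33,0],0,1]]'
python3 - <<'E'
from h import *
import pickle,cv2
p=cam('wrist');save(p,'w11.png')
# chuck seen from the view w10 (camera pose of then: same rotation, shifted by the TCP difference)
a=cv2.imread('pics/w10.png')[:,:,::-1]
q=dict(p); q['pixels']=np.ascontiguousarray(a)
E=np.array(p['extrinsics']); c=np.array([482.7,-174.4,318.8]); E=E.copy(); E[:3,3]=-E[:3,:3]@c; q['extrinsics']=E
print('ring centre',atz(q,(33,72),12))
t=cam('top'); T=ortho(t,614.4,61.3,100,13,4.); W=ortho(p,612.4,58.6,100,13,4.)
cv2.imwrite('pics/r11.png',np.hstack([T,W])[:,:,::-1]); print(env.state()['eef_pos'],env.state()['tcp_rot'])
E
```

```text
t: 49.5
eef_pos: [612.8, 60.2, 138.6]
tcp_rot: [-3.142, 0.001, -0.041]
ft_force: [1.1, 0.9, 0.0]
opening: 0.464
grip_force: 30.0
ring centre [607.92718955  56.95178554  12.        ]
[613.10582845  60.25949278 138.6049532 ] [-3.14142163e+00 -4.20215198e-05 -4.04644666e-02]
```

View pics/r11.png

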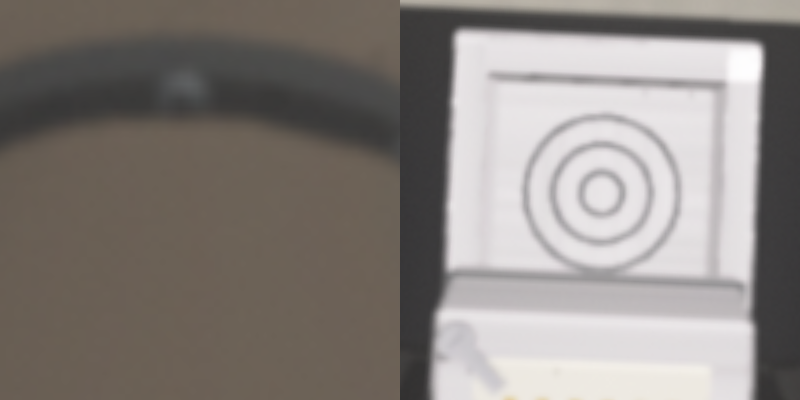

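```bash
python3 -m inch '[[[0.005,0.028,0.1],0,1],[[0,0,0.3],0,1],[[0,0,0.4],0,1],[[0,0,0.4],0,1],[[0,0,0.3],0,1],[[0,0,0.2],0,1],[[0,0,0.12],0,1],[[0,0,0.07],0,1],[[0,0,0.04],0,1],[[0,0,0],0,1]]'
```

```text
t: 50.85
eef_pos: [613.1, 57.2, 23.2]
tcp_rot: [-3.141, -0.0, -0.042]
ft_force: [0.5, -0.3, -1.4]
opening: 0.458
grip_force: 30.0
```

```bash
python3 -m inch '[[[0.005,-0.02,0.01],0,1],[[0,0,0.01],0,1],[[0,0,0],0,1],[[0,0,0],0,0],[[0,0,0],0,-0.5],[[0,0,0],0,-0.5],[[0,0,-0.1],0,-0.5],[[0,0,-0.5],0,-0.5],[[0,0,-0.8],0,-0.5],[[0,0,-0.8],0,-0.5]]';python3 -m inch '[[[0,0,0],0,-0.5],[[0,0,0],0,-0.5],[[0,0,0],0,-0.5],[[0,0,0],0,-0.5],[[0,0,0],0,-0.5],[[0,0,0],0,-0.5],[[0,0,0],0,-0.5],[[0,0,0],0,-0.5],[[0,0,0],0,-0.5],[[0,0,0],0,-0.5]]'>/dev/null; python3 k.py 613 58.5 32
python3 - <<'E'
from h import *
p=cam('wrist')
s=cam('scene')
W=ortho(p,612.4,58.6,100,15,4.); S=cv2.resize(s['pixels'][150:300,200:400],(533,400),interpolation=cv2.INTER_CUBIC)
X=cv2.resize(np.hstack([W,S]),(800,343)); cv2.imwrite('pics/r12.png',X[:,:,::-1])
np.set_printoptions(precision=1,suppress=True)
for n in('device_tested','box_empty','device_fresh','probe_station'):
    for q in eyes.spot_point(n,s)[:2]: print(n,q['score'],atz(s,q['centre'],6))
E
```

```text
t: 52.1
eef_pos: [613.2, 58.3, 155.5]
tcp_rot: [-3.142, 0.0, -0.042]
ft_force: [0.4, -1.0, 0.7]
opening: 0.75
grip_force: 0.0
36 [613.  57.] [25.25  9.5 ] 2.385944366455078
80 [613.9  58.1] [73.25 81.5 ] 2.6157548427581787
[613.38671732  58.37022646 153.76192721] 53.4
device_tested 0.65 [ 406.3 -173.1    6. ]
box_empty 0.97 [ 396.2 -164.5    6. ]
device_fresh 0.92 [617.8  56.2   6. ]
probe_station 0.73 [622.7  61.5   6. ]
```

View pics/r12.png

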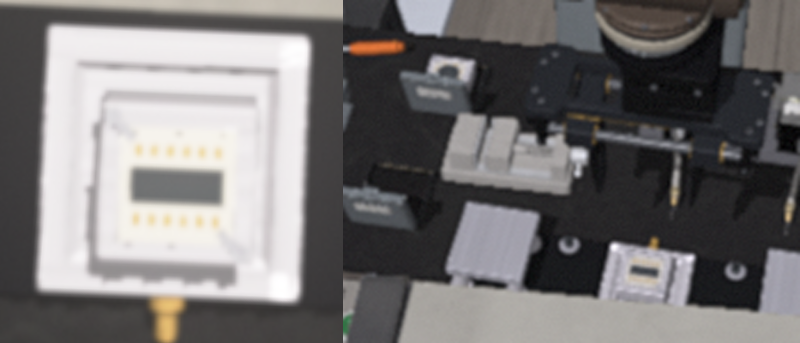

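```bash
python3 -m inch '[[[0,0,0],-0.24,-0.5],[[-0.398,-0.031,0],0,-0.5],[[-0.398,-0.031,0],0,-0.5],[[-0.398,-0.031,0],0,-0.5],[[-0.398,-0.031,0],0,-0.5],[[-0.398,-0.031,0],0,-0.5],[[-0.398,-0.031,0],0,-0.5],[[-0.398,-0.031,0],0,-0.5],[[0,0,0],0,-0.5],[[0,0,0],0,-0.5]]';python3 - <<'E'
from h import *
print(env.state()['eef_pos'],env.state()['tcp_rot'])
E
```

```text
t: 54.95
eef_pos: [447.6, 74.9, 154.0]
tcp_rot: [-3.141, -0.001, -0.021]
ft_force: [0.9, 0.2, 0.2]
opening: 0.749
grip_force: 0.0
[447.59214957  74.86740329 153.97916534] [-3.14145655e+00 -1.26828208e-03 -2.08475168e-02]
```

```bash
python3 -m inch '[[[-0.015,0,0.1],0,-0.5],[[0,0,0.3],0,-0.5],[[0,0,0.4],0,-0.5],[[0,0,0.4],0,-0.5],[[0,0,0.3],0,-0.5],[[0,0,0.2],0,-0.5],[[0,0,0.1],0,-0.5],[[0,0,0.04],0,-0.5],[[0,0,0],0,-0.5],[[0,0,0],0,-0.5]]' && python3 -m inch '[[[0,0,0],0,1],[[0,0,0],0,1],[[0,0,0],0,1],[[0,0,0],0,1],[[0,0,0],0,1],[[0,0,0],0,1],[[0,0,0],0,1],[[0,0,0],0,1],[[0,0,0],0,1],[[0,0,0],0,1]]'
```

```text
t: 56.2
eef_pos: [445.8, 75.0, 43.7]
tcp_rot: [-3.141, -0.001, -0.021]
ft_force: [-0.1, -0.4, -0.3]
opening: 0.75
grip_force: 0.0
t: 57.45
eef_pos: [445.8, 74.9, 43.4]
tcp_rot: [-3.142, -0.0, -0.021]
ft_force: [2.1, -1.4, 3.0]
opening: 0.43
grip_force: 30.0
```

```bash
python3 -m inch '[[[0,0,-0.05],0,1],[[0,0,-0.2],0,1],[[0,0,-0.4],0,1],[[0,0,-0.5],0,1],[[0,0,-0.5],0,1],[[0,0.3,0],0,1],[[0,0.5,0],0,1],[[0,0.5,0],0,1],[[0,0.4,0],0,1],[[0,0.26,0],0,1]]' && python3 -m inch '[[[0,0,0],-0.5,1],[[0,0,0],-1,1],[[0,0,0],-1,1],[[0,0,0],-1,1],[[0,0,0],-1,1],[[0,0,0],-1,1],[[0,0,0],-1,1],[[0,0,0],-1,1],[[0,0,0],-1,1],[[0,0,0],-1,1]]' && python3 -m inch '[[[0,0,0],-1,1],[[0,0,0],-1,1],[[0,0,0],-1,1],[[0,0,0],-1,1],[[0,0,0],-1,1],[[0,0,0],-1,1],[[0,0,0],-1,1],[[0,0,0],-1,1],[[0,0,0],-0.5,1],[[0,0,0],0,1]]'
```

```text
t: 58.7
eef_pos: [442.9, -43.5, 142.8]
tcp_rot: [-3.141, -0.0, -0.022]
ft_force: [-0.6, -0.0, -4.0]
opening: 0.433
grip_force: 30.0
t: 59.95
eef_pos: [443.0, -42.4, 142.6]
tcp_rot: [-3.141, -0.0, 0.811]
ft_force: [-0.3, -0.0, -3.1]
opening: 0.431
grip_force: 30.0
t: 61.2
eef_pos: [443.0, -42.4, 142.5]
tcp_rot: [-3.141, -0.0, 1.549]
ft_force: [-0.1, -0.3, -3.1]
opening: 0.429
grip_force: 30.0
```

```bash
python3 -m inch '[[[0,0.3,0],0,1],[[0,0.5,0],0,1],[[0,0.6,0],0,1],[[0,0.6,0],0,1],[[0,0.45,0],0,1],[[0,0.293,0],0,1],[[0,0,0.2],0,1],[[0,0,0.3],0,1],[[0,0,0.2],0,1],[[0,0,0],0,1]]';python3 - <<'E'
from h import *
cam('top');print(env.state()['eef_pos'],env.state()['tcp_rot'],env.state()['ft_force'])
E
```

```text
t: 62.45
eef_pos: [606.8, -46.0, 99.3]
tcp_rot: [-3.139, -0.0, 1.549]
ft_force: [-0.2, 1.0, -3.1]
opening: 0.43
grip_force: 30.0
[607.27250007 -46.09008166 100.0860556 ] [-3.14073469e+00 -2.29636359e-04  1.54934465e+00] [-0.64728213  0.43501427 -3.09455232]
```

```bash
python3 -m inch '[[[0,0,0.1],0,1],[[0,0,0.15],0,1],[[0,0,0.12],0,1],[[0,0,0.07],0,1],[[0,0,0.04],0,1],[[0,0,0.02],0,1],[[0,0,0],0,1],[[0,0,0],0,1],[[0,0,0],0,1],[[0,0,0],0,1]]'
```

```text
t: 63.75
eef_pos: [607.7, -46.1, 70.4]
tcp_rot: [3.141, -0.0, 1.55]
ft_force: [0.0, 0.3, -2.7]
opening: 0.429
grip_force: 30.0
```

```bash
python3 -m inch '[[[0,0,0.01],0,1],[[0,0,0.007],0,1],[[0,0,0],0,1],[[0,0,0],0,0],[[0,0,0],0,-0.5],[[0,0,0],0,-0.5],[[0,0,0],0,-0.5],[[0,0,-0.1],0,-0.5],[[0,0,-0.4],0,-0.5],[[0,0,-0.6],0,-0.5]]'; python3 -m inch '[[[0,0,-0.6],0,-0.5],[[0,-0.3,0],-1,-0.5],[[0,-0.3,0],-1,-0.5],[[0,-0.3,0],-1,-0.5],[[0,-0.3,0],-1,-0.5],[[0,-0.3,0],-1,-0.5],[[0,0,0],-1,-0.5],[[0,0,0],-1,-0.5],[[0,0,0],-1,-0.5],[[0,0,0],-1,-0.5]]' >/dev/null;python3 -m inch '[[[0,0,0],-1,-0.5],[[0,0,0],-1,-0.5],[[0,0,0],-1,-0.5],[[0,0,0],-1,-0.5],[[0,0,0],-1,-0.5],[[0,0,0],-1,-0.5],[[0,0,0],-1,-0.5],[[0,0,0],-1,-0.5],[[0,0,0],-0.95,-0.5],[[0,0,0],0,-0.5]]'
```

```text
t: 65.0
eef_pos: [607.3, -46.0, 135.6]
tcp_rot: [-3.14, -0.0, 1.55]
ft_force: [-0.2, 0.2, -0.0]
opening: 0.749
grip_force: 0.0
t: 67.5
eef_pos: [519.5, -59.8, 171.7]
tcp_rot: [3.142, 0.0, 3.115]
ft_force: [0.4, -0.2, -0.2]
opening: 0.749
grip_force: 0.0
```

```bash
python3 -m inch '[[[0.16,0.506,0],0,-0.5],[[0.16,0.506,0],0,-0.5],[[0.16,0.506,0],0,-0.5],[[0.16,0.506,0],0,-0.5],[[0.16,0.506,0],0,-0.5],[[0.16,0.506,0],0,-0.5],[[0.16,0.506,0],0,-0.5],[[0.16,0.506,0],0,-0.5],[[0,0,0],0,-0.5],[[0,0,0],0,-0.5]]';python3 - <<'E'
from h import *
np.set_printoptions(precision=1,suppress=True)
p=cam('wrist');print(env.state()['eef_pos'])
for n in('positioner_left','parking_block'): print(n,[(q['score'],atz(p,q['centre'],8)) for q in eyes.spot_point(n,p)])
E
```

```text
t: 68.75
eef_pos: [449.0, 184.7, 171.5]
tcp_rot: [-3.142, 0.0, 3.115]
ft_force: [-1.2, -0.1, -0.3]
opening: 0.75
grip_force: 0.0
[449.1 184.4 171.4]
positioner_left [(0.59, array([449.4, 172.8,   8. ]))]
parking_block [(0.97, array([406.5, 133.6,   8. ]))]
```

```bash
python3 -m inch '[[[0,0.008,0.2],0,-0.5],[[0,0,0.4],0,-0.5],[[0,0,0.5],0,-0.5],[[0,0,0.4],0,-0.5],[[0,0,0.3],0,-0.5],[[0,0,0.2],0,-0.5],[[0,0,0.1],0,-0.5],[[0,0,0.03],0,-0.5],[[0,0,0],0,-0.5],[[0,0,0],0,-0.5]]' && python3 -m inch '[[[0,0,0],0,1],[[0,0,0],0,1],[[0,0,0],0,1],[[0,0,0],0,1],[[0,0,0],0,1],[[0,0,0],0,1],[[0,0,0],0,1],[[0,0,0],0,1],[[0,0,0],0,1],[[0,0,0],0,1]]'
```

```text
t: 70.15
eef_pos: [449.1, 185.5, 44.0]
tcp_rot: [3.141, 0.001, 3.116]
ft_force: [-0.1, 0.2, 0.2]
opening: 0.752
grip_force: 0.0
t: 71.4
eef_pos: [448.9, 185.5, 43.5]
tcp_rot: [3.142, 0.0, 3.116]
ft_force: [0.5, 0.5, 2.0]
opening: 0.429
grip_force: 30.0
```

```bash
python3 -m inch '[[[0,0,-0.05],0,1],[[0,0,-0.2],0,1],[[0,0,-0.4],0,1],[[0,0,-0.5],0,1],[[0,0,-0.5],0,1],[[0,0,0],0.5,1],[[0,0,0],1,1],[[0,0,0],1,1],[[0,0,0],1,1],[[0,0,0],1,1]]' && python3 -m inch '[[[0,0,0],1,1],[[0,0,0],1,1],[[0,0,0],1,1],[[0,0,0],1,1],[[0,0,0],1,1],[[0,0,0],1,1],[[0,0,0],1,1],[[0,0,0],1,1],[[0,0,0],1,1],[[0,0,0],1,1]]' && python3 -m inch '[[[0,0,0],1,1],[[0,0,0],1,1],[[0,0,0],1,1],[[0,0,0],0.5,1],[[0,0,0],0,1],[[0,0,0],0,1],[[0,0,0],0,1],[[0,0,0],0,1],[[0,0,0],0,1],[[0,0,0],0,1]]'
```

```text
t: 72.65
eef_pos: [448.6, 185.4, 143.2]
tcp_rot: [3.141, 0.0, 2.72]
ft_force: [0.4, -0.7, -3.4]
opening: 0.43
grip_force: 30.0
t: 73.9
eef_pos: [448.6, 185.4, 143.1]
tcp_rot: [-3.142, -0.0, 1.848]
ft_force: [-0.3, -0.5, -4.0]
opening: 0.427
grip_force: 30.0
t: 75.15
eef_pos: [448.9, 185.5, 142.5]
tcp_rot: [3.142, -0.0, 1.545]
ft_force: [0.3, 0.3, -2.8]
opening: 0.427
grip_force: 30.0
```

```bash
python3 -m inch '[[[-0.03,0.3,0],0,1],[[-0.05,0.5,0],0,1],[[-0.07,0.65,0],0,1],[[-0.07,0.65,0],0,1],[[-0.045,0.45,0],0,1],[[-0.03,0.3,0],0,1],[[0,0,0.2],0,1],[[0,0,0.3],0,1],[[0,0,0.2],0,1],[[0,0,0],0,1]]';python3 - <<'E'
from h import *
cam('top');print(env.state()['eef_pos'],env.state()['tcp_rot'],env.state()['ft_force'])
E
```

```text
t: 76.4
eef_pos: [618.5, 163.5, 99.2]
tcp_rot: [-3.139, 0.0, 1.546]
ft_force: [0.4, 0.4, -2.5]
opening: 0.425
grip_force: 30.0
[619.00591829 163.52072889 100.0932901 ] [-3.14071191e+00  1.08599523e-04  1.54554265e+00] [-0.17986531  0.46745744 -3.31042076]
```

```bash
python3 -m inch '[[[0,0,0.1],0,1],[[0,0,0.15],0,1],[[0,0,0.12],0,1],[[0,0,0.07],0,1],[[0,0,0.04],0,1],[[0,0,0.02],0,1],[[0,0,0.005],0,1],[[0,0,0],0,1],[[0,0,0],0,1],[[0,0,0],0,1]]'
```

```text
t: 77.7
eef_pos: [619.4, 163.4, 70.3]
tcp_rot: [3.141, -0.0, 1.545]
ft_force: [0.7, 0.3, -3.0]
opening: 0.428
grip_force: 30.0
```

```bash
python3 -m inch '[[[0,0,0.01],0,1],[[0,0,0.005],0,1],[[0,0,0],0,1],[[0,0,0],0,0],[[0,0,0],0,-0.5],[[0,0,0],0,-0.5],[[0,0,0],0,-0.5],[[0,0,-0.1],0,-0.5],[[0,0,-0.4],0,-0.5],[[0,0,-0.6],0,-0.5]]'; python3 -m inch '[[[0,0,-0.7],0,-0.5],[[0,0,-0.7],0,-0.5],[[0,-0.3,-0.5],0,-0.5],[[0.2,-0.6,0],0,-0.5],[[0.4,-0.6,0],0,-0.5],[[0.4,-0.6,0],0,-0.5],[[0.4,-0.6,0],0,-0.5],[[0.4,-0.4,0],0,-0.5],[[0,0,0],0,-0.5],[[0,0,0],0,-0.5]]'
python3 - <<'E'
from h import *
import pickle
np.set_printoptions(precision=1,suppress=True)
t0=pickle.load(open('t.pkl','rb'))[0]; t=cam('top')
for tag,xy,z in[('L',(621.5,166),106),('R',(609,-43.5),106)]:
    A=[cv2.cvtColor(ortho(p,*xy,w,z,4.),cv2.COLOR_RGB2GRAY).astype('f4') for p,w in((t0,100),(t,100))]
    print(tag,'shift px (4/mm) col,row',cv2.phaseCorrelate(*A,cv2.createHanningWindow((400,400),cv2.CV_32F)))
for n in('positioner_left','positioner_right','device_fresh','device_tested','box_empty','loupe','key_stand'):
    print(n,[(round(q['score'],2),np.round(q['centre'],1),atz(t,q['centre'],0)) for q in eyes.spot_point(n,t)[:1]])
for d,xy,z in(('fresh',(615,59.8),32),('tested',(402.5,-167),26)):
    a=cv2.cvtColor(ortho(t,*xy,36,z,4.),cv2.COLOR_RGB2GRAY).astype(float); m=(a<(np.percentile(a,5)+np.percentile(a,80))/2).astype('u1')
    n,l,st,ce=cv2.connectedComponentsWithStats(m); i=1+np.argmax(st[1:,4]); print(d,np.array(o2w(*xy,36,ce[i][::-1],4.))-[2,2.7],st[i])
save(t,'end.png'); print(env.state()['eef_pos'],env.state()['t'])
E
```

```text
t: 78.95
eef_pos: [618.9, 163.3, 135.6]
tcp_rot: [-3.14, 0.0, 1.545]
ft_force: [0.6, -0.6, 0.3]
opening: 0.749
grip_force: 0.0
t: 80.2
eef_pos: [436.6, 275.9, 249.6]
tcp_rot: [3.141, -0.0, 1.546]
ft_force: [0.2, 0.1, -0.1]
opening: 0.748
grip_force: 0.0
L shift px (4/mm) col,row ((0.2898074015498082, 0.16919676418316953), 0.2010012101173401)
R shift px (4/mm) col,row ((-0.08898569255845246, 0.011291492231805478), 0.4664065295219421)
positioner_left [(0.78, array([202.1, 264.2]), array([614.4, 165.4,   0. ]))]
positioner_right [(0.83, array([206.5, 368.5]), array([602.3, -45.3,   0. ]))]
device_fresh [(0.63, array([197.3, 314.5]), array([622.7,  63.5,   0. ]))]
device_tested [(0.78, array([307.1, 434.1]), array([ 399.1, -170.4,    0. ]))]
box_empty [(0.73, array([304.9, 431. ]), array([ 403.5, -164.4,    0. ]))]
loupe [(0.75, array([164.5, 252.1]), array([692.2, 189.7,   0. ]))]
key_stand [(0.68, array([166.6, 206.9]), array([689.2, 281.7,   0. ]))]
fresh [612.7  57.2] [  21   55  100   39 3292]
tested [ 399.7 -170.3] [  33   34   84   84 5473]
[436.4 275.8 249.2] 80.6
```

```bash
python3 -c "
from cell import env
print(env.job_done())"
```

```text
the job is handed in; nothing more can be done
None
```

I handed the job in at about 81 s. The tested device is flat in the once-empty box and the fresh one is seated in the chuck. Both positioners are back on their own tiles, within about 0.1 mm of their start in the last top-camera picture, and the loupe and key stand look undisturbed. The hand-in returned no verdict, so I don't know the judged result.

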